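# Pair the blue-banded camera with the recorder

### The arm

A 7-joint arm with a two-finger parallel gripper is mounted at the origin on the work surface. World frame = base frame: x ahead of the robot, y to its left, z up, the work surface at z = 0. Lengths are in m, angles in rad, forces in N, time in s.
With the tool pointing down it reaches from about 0.425 to 0.925 m from the base axis. Payload 6.8 kg.
Tool frame: the origin (TCP) lies at the very end of the fingers, on their centre line; the grasp point (between the pads) lies 19 mm behind it (grip_point_offset is the distance from the TCP to the grasp point, in m); z points along the fingers, y is the line along which they close (so a half turn about z gives the same grasp; the last joint's range is limited). The gripper opens to 85 mm and grips with 20 to 120 N. Pads are 22 mm wide; open, the fingers measure 114 mm over their backs; the gripper's body (76 mm by 85 mm) begins 54 mm behind the grasp point. The pads swing forward as they close: fully open they stand 13 mm farther back than shut.
Start: joints at [-1.228, 0.477, 0.022, 1.555, -0.011, 1.109, -0.083], TCP at [0.294, 0.608, 0.231] pointing down, gripper open.
Joint ranges: [-2.96, 2.96], [-0.34, 2.1], [-1.41, 1.46], [0.24, 2.44], [-1.37, 4.51], [0.17, 1.92], [-2.96, 2.96]. Speed limits (rad/s): [2.39, 2.39, 3.14, 3.14, 3.14, 3.14, 3.14].

### API

Orientations are given as a unit quaternion [w, x, y, z].
In Python, from station import * gives the robot as it stands.
- The arm moves only by the tool carry_out, never from a script. Its argument "rows" is text: rows parted by semicolons, each of 4 numbers parted by spaces: the shift along the world's x, y, z in mm, then the turn about the world's z in degrees. In form: dx dy dz yaw; .... A call has 1 to 10 rows; each row shifts and turns the commanded pose from where the row before left it; what a row does not reach is not made up. A row lasts 1/8 s, in which the tool goes at most 62.5 mm and 10.7 degrees, less where a joint would pass 70% of its speed; a pose out of reach is approached as far as the arm can. A call is refused whole if a number of a shift passes 62.5 or a number of a turn 10.7, either way. A call with a gripper value outside its range is refused whole. "claw" is the finger opening in mm, from 0 to 85.4, set as the call begins (left out, the last holds). The fingers move at their own pace and stop on an object; "force" is the grip in N (left out, the last holds). Time passes only in rows, so rows that do not move let the fingers close. It gives the time, the measured TCP pose, the force, the opening and the grip force at its end, in the units of the state.
- get_obs(): the state, without advancing time (a new reading comes with each control period).
- read_camera(name): name is "scene" or "side" or "wrist"; returns a dict with "img" (400x640x3 uint8, blue, green, red), "fov_y" (degrees; the focal length in pixels is half the picture's height over the tangent of half this angle, whatever the lens; pixels are square), "cx", "cy" (the principal point, pixels), "distortion" ([k1, k2, p1, p2, k3] as OpenCV has them; the pictures are not rectified), "world_to_cam" (4x4, takes a point from world to camera coordinates). Camera axes: x right, y up, looking along -z (the intrinsics and any distortion apply to the point x, -y, -z); pixel columns grow to the right and rows downward; lengths in m; the calibration is good to about 2 mm. A picture is of the moment at which its call begins. There is no depth.
- hand_in(): hands the job in; it is judged then, once.
Trained networks look in the newest picture that a camera, given by its name, has taken for a name from the list of things; names that differ only in an ending like _2 or _b are one class to them, and where a whole thing is asked for, a point or a joint stands for the part that bears it (a point fixed in the world has none). Each returns a list of dicts, best first, with "confidence" (0 to 1); they miss things now and then, are a little off and sometimes report something else, mostly with a low value. They report only what shows in the picture. A call takes as long as a camera call. They do not tell look-alikes from the thing itself.
- recognise(camera, thing): "centre" ([column, row] in pixels, amid what is visible of it).
- outline_of(camera, thing): "pixels" (400x640 bool, what is visible of it) and "centre" ([column, row] in pixels, amid what is visible of it).
- place_of(camera, thing): "centre" ([column, row] in pixels: a listed point, or the origin of a listed thing).
The state is a dict: "t": time; "q": joint angles; "joint_vel": joint speeds; "joint_torque": joint torques, N m; "eef_pos": TCP position; "tool_rot": TCP orientation; "contact_force": force on the tool from outside, world axes, zero at the start; "torque": the same for the moment, N m; "gripper_width": opening from 0.0 (shut) to 1.0 (fully open); "grasp_force": force on a finger pad.
Only numpy, scipy, OpenCV 4.12 (cv2) and the standard library are available. Lean on these libraries where they do the work, as an engineer would, in place of code of your own. Each camera call takes 0.05 s, during which the arm holds its last target. There are 200 camera calls.

### The job

Pair the blue-banded camera with the recorder: with the fingertips, press the green button on the recorder all the way down and let it come up again, then do the same with the grey button on top of the camera with the blue band, and withdraw. Press lightly and leave the camera standing where it is: do not lift it, slide it or tip it. Do not touch the other two cameras or press any other button, and leave everything else on the bench where it stands.

Things in the scene. Friction and masses are not known exactly. Their poses are not given: they have to be found in the camera images.
- recorder: the recorder, a dark flat box 120 (x) x 220 (y) x 45 mm, fixed to the bench; origin: centre of its underside, x away from its front, z up. Three push buttons stand in a row on its top, 15 mm behind the middle: green at y = +70 mm, red at y = 0, yellow at y = -70 mm
- pair_button (a joint): green pairing button on the recorder; 28 mm diameter cap in a black collar of 44 mm diameter. Joint value: how far it is pressed, 0 = up, 0.006 m = fully down; it springs back when released; it begins to move at about 1.5 N and is fully down at 5 N
- pair_button_top (a point): centre of the top face of the green button; moves down with it; its z axis points up; with the button up it is 67 mm above the bench; the cap stands 10 mm proud of its collar
- reset_button (a joint): red reset button on the recorder, to be left alone; 28 mm diameter cap in a black collar of 44 mm diameter. Joint value: how far it is pressed, 0 = up, 0.006 m = fully down; it springs back when released; it begins to move at about 1.5 N and is fully down at 5 N
- light_button (a joint): yellow button on the recorder, to be left alone; 28 mm diameter cap in a black collar of 44 mm diameter. Joint value: how far it is pressed, 0 = up, 0.006 m = fully down; it springs back when released; it begins to move at about 1.5 N and is fully down at 5 N
- cam_blue: one of three alike cameras, loose on the bench, 0.7 kg: a box housing 76 (x) x 60 (y) x 55 mm on a short neck and a round foot of 84 mm diameter; the housing's top is 85 mm above the bench; a short black lens barrel points along its own -x. A broad blue band goes round the housing, over its top too. Origin: centre of the foot's underside, z up. A round grey push button stands on its top
- cam_blue_button (a joint): grey button on top of the blue-banded camera; 28 mm diameter cap in a black collar of 44 mm diameter. Joint value: how far it is pressed, 0 = up, 0.006 m = fully down; it springs back when released; it begins to move at about 1.5 N and is fully down at 5 N
- cam_blue_button_top (a point): centre of the top face of the blue-banded camera's button; moves down with it; its z axis points up; with the button up it is 107.5 mm above the bench; the cap stands 10 mm proud of its collar; 4 mm behind (+x of) the camera's origin
- cam_white: one of three alike cameras, loose on the bench, 0.7 kg: a box housing 76 (x) x 60 (y) x 55 mm on a short neck and a round foot of 84 mm diameter; the housing's top is 85 mm above the bench; a short black lens barrel points along its own -x. A broad white band goes round the housing, over its top too. Origin: centre of the foot's underside, z up. A round grey push button stands on its top
- cam_white_button (a joint): grey button on top of the white-banded camera, to be left alone; 28 mm diameter cap in a black collar of 44 mm diameter. Joint value: how far it is pressed, 0 = up, 0.006 m = fully down; it springs back when released; it begins to move at about 1.5 N and is fully down at 5 N
- cam_orange: one of three alike cameras, loose on the bench, 0.7 kg: a box housing 76 (x) x 60 (y) x 55 mm on a short neck and a round foot of 84 mm diameter; the housing's top is 85 mm above the bench; a short black lens barrel points along its own -x. A broad orange band goes round the housing, over its top too. Origin: centre of the foot's underside, z up. A round grey push button stands on its top
- cam_orange_button (a joint): grey button on top of the orange-banded camera, to be left alone; 28 mm diameter cap in a black collar of 44 mm diameter. Joint value: how far it is pressed, 0 = up, 0.006 m = fully down; it springs back when released; it begins to move at about 1.5 N and is fully down at 5 N
- screwdriver: loose screwdriver lying on the bench, about 200 mm long along its x, origin at the underside of its middle; bystander
- mug: white mug, 76 mm across and 90 mm high, handle at its +y, origin at the centre of its underside; bystander
- tape: roll of tan tape lying flat, 90 mm across, 25 mm high, origin at the centre of its underside; bystander
- spray: amber bottle, 56 mm across and 140 mm high, origin at the centre of its underside; bystander
- adapter: black power adapter, 85 (x) x 50 (y) x 32 mm, origin at the centre of its underside; bystander
Mind the look-alikes: they are no part of the job. Leave any pink look-alike of the cam_blue alone.

How it is judged:
On the way, in this order (a step that is already met when the one before it is completed fails the run):
1. the green button on the recorder is pressed down (at least 4.5 of 6 mm) by the fingers (value of joint pair_button above 0.0045 m and contact force between the fingers and recorder above 1 N), for 0.05 s.
2. the green button has come up again (value of joint pair_button below 0.0015 m), for 0.05 s.
3. then the button on top of the blue-banded camera is pressed down (at least 4.5 of 6 mm) by the fingers (value of joint cam_blue_button above 0.0045 m and contact force between the fingers and cam_blue above 1 N), for 0.05 s.
At the end, for the whole second after the job is handed in: all buttons are up again (within 1.5 mm); the blue-banded camera stands upright and at rest within 20 mm of where it began; the other cameras are within 10 mm and the bystanders within 20 mm of where they began, upright (distance of each of cam_blue, screwdriver, mug, tape, spray, adapter from where it was at the start of the episode below 0.02 m and angle between each of cam_blue, cam_white, cam_orange, mug, spray's own z axis and vertical below 0.1 rad and linear speed of cam_blue below 0.02 m/s and distance of each of cam_white, cam_orange from where it was at the start of the episode below 0.01 m and value of joint each of pair_button, cam_blue_button, reset_button, light_button, cam_white_button, cam_orange_button below 0.0015 m); the robot touches nothing.
It fails at once if the red or yellow button on the recorder, or the button of another camera, is pressed (more than 1.5 mm) (value of joint any of reset_button, light_button, cam_white_button, cam_orange_button above 0.0015 m).
It fails at once if another camera is touched by the robot or moved by more than 10 mm (contact force between any of the fingers, the arm and cam_white above 0.5 N or contact force between any of the fingers, the arm and cam_orange above 0.5 N or distance of any of cam_white, cam_orange from where it was at the start of the episode above 0.01 m).
It fails at once if the blue-banded camera is lifted, slid by more than 20 mm or tipped by more than 0.2 rad (height (world z) of cam_blue above 0.008 m or distance of cam_blue from where it was at the start of the episode above 0.02 m or angle between cam_blue's own z axis and vertical above 0.2 rad).
It fails at once if the recorder or the blue-banded camera is pressed with more than 25 N (contact force between any of the fingers, the arm and recorder above 25 N or contact force between any of the fingers, the arm and cam_blue above 25 N).
It fails at once if a bystander is moved by more than 20 mm (distance of any of screwdriver, mug, tape, spray, adapter from where it was at the start of the episode above 0.02 m).
It also fails if it takes over 40 s, if anything falls off the work surface, if the arm or the gripper's body presses on something with over 40 N, if the wrist force passes 120 N, or if a joint passes its speed limit or range.

## Working session

There is one attempt and no reset: what is moved stays moved. The work goes in short steps, Python scripts to look and compute and a tool call to move; the robot and the scene stay as the last step left them, time stands still between calls to the robot, and variables do not carry over. Pictures are saved under pics/ and viewed, at most 10 in all, crops included, and the job is handed in when it is done.

Besides the shell and the picture viewer there is one more tool, called after "Request:" by a JSON object that holds its "api" and its "payload", one argument or row to a line. carry_out: Moves the arm, as the interface text tells. Its arguments: {"type":"object","properties":{"rows":{"type":"string"},"claw":{"type":"number"},"force":{"type":"number"}},"required":["rows"]}

```bash
mkdir -p pics
cat > h.py <<'E'
from station import *
import numpy as np, cv2
def ray(c,px):
    f=200/np.tan(np.radians(c["fov_y"])/2)
    K=np.array([[f,0,c["cx"]],[0,f,c["cy"]],[0,0,1]])
    u=cv2.undistortPoints(np.array([[px]],float),K,np.array(c["distortion"],float))[0,0]
    M=np.linalg.inv(np.array(c["world_to_cam"]))
    return M[:3,3], M[:3,:3]@np.array([u[0],-u[1],-1])
def at_z(c,px,z):
    o,d=ray(c,px); return o+d*(z-o[2])/d[2]
def proj(c,p):
    f=200/np.tan(np.radians(c["fov_y"])/2)
    K=np.array([[f,0,c["cx"]],[0,f,c["cy"]],[0,0,1]])
    q=np.array(c["world_to_cam"])@np.append(p,1)
    return cv2.projectPoints(np.array([[q[0],-q[1],-q[2]]]),np.zeros(3),np.zeros(3),K,np.array(c["distortion"],float))[0].ravel()
E
python3 - <<'E'
from h import *
o=get_obs();print(o["t"],o["eef_pos"],o["tool_rot"],o["contact_force"])
for n in ["scene","side"]:
    c=read_camera(n);cv2.imwrite(f"pics/{n}1.png",c["img"])
    print(n,"cam at",np.linalg.inv(c["world_to_cam"])[:3,3].round(2))
    for t,z in [("pair_button_top",.067),("cam_blue_button_top",.1075),("recorder",0),("cam_blue",0),("cam_white",0),("cam_orange",0),("spray",0),("mug",0)]:
        for r in place_of(n,t)[:3]: print(t,np.round(r["centre"],1),round(r["confidence"],2),at_z(c,r["centre"],z).round(4))
E
```

```text
0.0 [0.29386759 0.60701166 0.23033496] [-1.27954498e-04  2.23503922e-01  9.74702609e-01 -8.96884659e-04] [ 1.05468361 -0.34908506  0.34752371]
scene cam at [ 1.52 -0.36  0.82]
pair_button_top [327.1 243.1] 0.68 [ 0.701  -0.0206  0.067 ]
pair_button_top [298.4 195.4] 0.52 [ 0.4648 -0.0223  0.067 ]
cam_blue_button_top [327.8 219.2] 0.52 [ 0.6538 -0.0016  0.1075]
cam_blue_button_top [428.4 231.6] 0.51 [0.7894 0.2285 0.1075]
cam_blue_button_top [306.6 249.2] 0.41 [ 0.7499 -0.0949  0.1075]
recorder [274.9 214.2] 0.73 [ 0.4465 -0.0938  0.    ]
cam_blue [421.3 262.2] 0.95 [0.79   0.2262 0.    ]
cam_blue [326.9 243.4] 0.8 [ 0.6295  0.0089 -0.    ]
cam_blue [308.3 283.9] 0.73 [ 0.7634 -0.0946 -0.    ]
cam_white [254.7 262.3] 0.85 [ 0.6393 -0.2053  0.    ]
cam_orange [379.4 224.6] 0.64 [0.6001 0.1921 0.    ]
spray [365.7 270.1] 0.56 [ 0.7663  0.0674 -0.    ]
mug [185.4 231.8] 0.97 [ 0.4453 -0.3685  0.    ]
mug [298.  195.1] 0.45 [0.3691 0.0073 0.    ]
side cam at [-0.06 -0.69  0.64]
pair_button_top [283.1 238.5] 0.65 [ 0.466  -0.0312  0.067 ]
cam_blue_button_top [393.4 184.1] 0.56 [ 0.771  -0.0911  0.1075]
cam_blue_button_top [331.8 184.8] 0.41 [0.6633 0.0136 0.1075]
cam_blue_button_top [310.6 142.5] 0.4 [0.8104 0.2432 0.1075]
recorder [296.  279.5] 0.61 [ 0.4464 -0.0913  0.    ]
cam_blue [314.4 176.8] 0.91 [0.8097 0.2288 0.    ]
cam_blue [387.4 223.1] 0.88 [ 0.759  -0.0904  0.    ]
cam_blue [334.5 230.3] 0.87 [ 0.6409 -0.018   0.    ]
cam_white [394.1 254.7] 0.67 [ 0.6639 -0.1848  0.    ]
cam_orange [265.3 204.4] 0.94 [0.6004 0.2049 0.    ]
spray [343.1 197.8] 0.8 [0.7759 0.0786 0.    ]
spray [330.3 188.3] 0.18 [0.7908 0.143  0.    ]
mug [406.8 344.6] 0.93 [ 0.4652 -0.366   0.    ]
```

View pics/scene1.png

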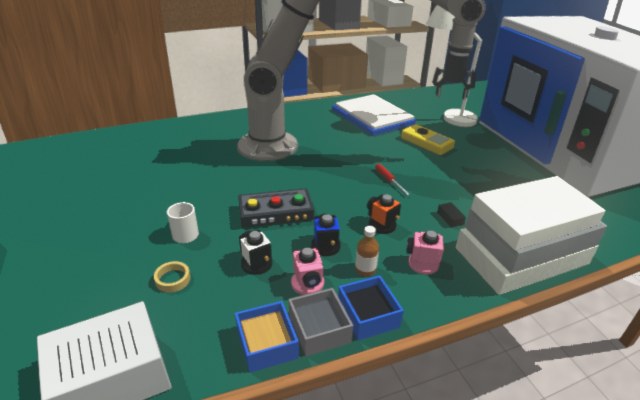

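View pics/side1.png

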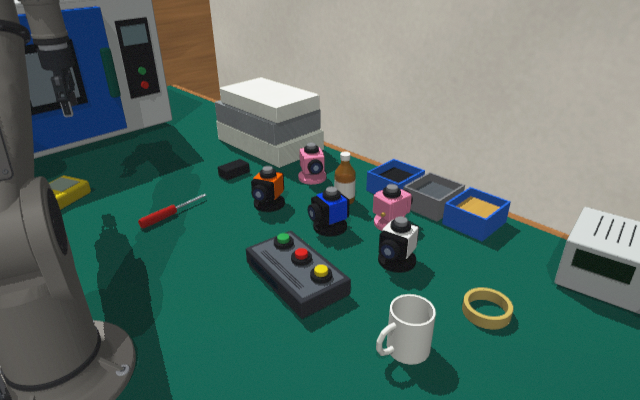

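The scene image shows the green button at about (298,198) and the blue camera's button at (327,219). In the side image they are at (283,238) and (331,190). The two pink look-alikes and the white and orange cameras are separate from these. I'll shut the fingers and go above the green button, then refine with the wrist camera.

Request:
{"api": "carry_out", "payload": {
  "rows": "25 -50 0 0;25 -50 0 0;25 -50 0 0;25 -50 0 0;20 -55 0 0;15 -55 0 0;10 -55 0 0;5 -55 0 0;0 -55 0 0;0 -55 0 0",
  "claw": 0,
  "force": 20
}}

```text
t: 2.15
eef_pos: [0.4441, 0.0758, 0.2316]
tool_rot: [0.0, 0.224, 0.975, 0.0]
contact_force: [1.0, -1.1, 0.6]
gripper_width: 0.001
grasp_force: 0.0
```

Request:
{"api": "carry_out", "payload": {
  "rows": "0 -50 -20 0;0 -30 -20 0;0 0 0 0;0 0 0 0"
}}

```text
t: 2.65
eef_pos: [0.4445, -0.0017, 0.1918]
tool_rot: [0.0, 0.223, 0.975, 0.0]
contact_force: [-0.2, 0.2, 0.8]
gripper_width: -0.0
grasp_force: 0.0
```

```bash
cat > m.py <<'E'
from h import *
from scipy.optimize import least_squares
import sys
tag,prev=sys.argv[1],None
o=get_obs();print(o["t"],o["eef_pos"].round(4) if hasattr(o["eef_pos"],"round") else o["eef_pos"],o["tool_rot"],o["contact_force"],o["gripper_width"])
for n in ["scene","side","wrist"]:
    c=read_camera(n);cv2.imwrite(f"pics/{n}_{tag}.png",c["img"])
    for t,z in [("pair_button_top",.067),("cam_blue_button_top",.1075),("recorder",0)]:
        for r in place_of(n,t)[:4]: print(n,t,np.round(r["centre"],1),round(r["confidence"],2),at_z(c,r["centre"],z).round(4))
    hsv=cv2.cvtColor(c["img"],cv2.COLOR_BGR2HSV)
    # button caps by colour: green, red, yellow blobs
    for k,lo,hi in [("green",(50,130,90),(75,255,255)),("red",(0,170,90),(8,255,255)),("yellow",(20,150,120),(32,255,255))]:
        m=cv2.inRange(hsv,lo,hi);N,L,S,C=cv2.connectedComponentsWithStats(m)
        for i in range(1,N):
            p=at_z(c,C[i],.064)
            if 15<S[i,4]<6000 and .35<p[0]<.6 and -.25<p[1]<.08: print(n,k,S[i],C[i].round(1),p.round(4))
    print(n,"tcp px",proj(c,o["eef_pos"]).round(1))
E
python3 m.py a
```

```text
2.65 [ 0.4445 -0.0017  0.1918] [2.96091073e-04 2.23244407e-01 9.74762406e-01 3.15034769e-04] [-0.1946841   0.15694112  0.83823351] -0.00048580450028333933
scene pair_button_top [171.3 280.4] 0.7 [ 0.709  -0.4225  0.067 ]
scene pair_button_top [296.1 196.4] 0.64 [ 0.4676 -0.0306  0.067 ]
scene cam_blue_button_top [306.9 251.6] 0.67 [ 0.7585 -0.0971  0.1075]
scene cam_blue_button_top [427.8 232.7] 0.64 [0.7929 0.2245 0.1075]
scene cam_blue_button_top [325.8 216.1] 0.45 [ 0.6392 -0.0017  0.1075]
scene recorder [277.8 212.2] 0.83 [ 0.4393 -0.0823  0.    ]
scene green [294 194   9   7  43] [298.6 197.3] [ 0.4702 -0.0236  0.064 ]
scene red [272 197   8   6  41] [275.4 199.5] [ 0.4594 -0.0933  0.064 ]
scene yellow [248 199   9   7  55] [252.2 201.8] [ 0.4486 -0.1622  0.064 ]
scene tcp px [302.7 155.2]
side pair_button_top [283.8 236. ] 0.59 [ 0.4734 -0.0249  0.067 ]
side cam_blue_button_top [329.  184.1] 0.59 [0.6612 0.021  0.1075]
side cam_blue_button_top [393.1 183.9] 0.42 [ 0.7713 -0.0899  0.1075]
side cam_blue_button_top [310.7 146.4] 0.41 [0.7907 0.2221 0.1075]
side recorder [295.9 275.4] 0.91 [ 0.4554 -0.0809  0.    ]
side green [277 233  12  10  95] [282.6 237.3] [ 0.471  -0.0233  0.064 ]
side red [295 249  13  10 112] [300.9 253.4] [ 0.4591 -0.0956  0.064 ]
side yellow [314 265  14  11 125] [320.5 269.8] [ 0.4495 -0.1631  0.064 ]
side tcp px [262.8 186.6]
wrist pair_button_top [310.6 221.7] 0.74 [ 0.4701 -0.0218  0.067 ]
wrist recorder [250.2 208.7] 0.92 [ 0.4463 -0.092   0.    ]
wrist green [295 206  28  29 620] [308.8 219.7] [ 0.4684 -0.0231  0.064 ]
wrist red [228 226  29  29 648] [242.2 239.9] [ 0.4589 -0.0918  0.064 ]
wrist yellow [162 245  32  28 683] [178.  258.6] [ 0.4485 -0.16    0.064 ]
wrist tcp px [317.6 250.1]
```

Green button: all three cameras agree on (0.469, -0.023), and the button spacing comes out at 70 mm as it should.

Request:
{"api": "carry_out", "payload": {
  "rows": "24 -21 -40 0;0 0 -45 0;0 0 -20 0;0 0 0 0;0 0 0 0"
}}

```text
t: 3.88
eef_pos: [0.4688, -0.0234, 0.0871]
tool_rot: [0.001, 0.224, 0.975, 0.0]
contact_force: [0.3, 0.0, -0.3]
gripper_width: 0.003
grasp_force: 0.0
```

Request:
{"api": "carry_out", "payload": {
  "rows": "0 0 -10 0;0 0 -8 0;0 0 -3 0;0 0 -2 0;0 0 -1 0;0 0 -1 0;0 0 0 0;0 0 0 0"
}}

```text
t: 4.88
eef_pos: [0.4681, -0.0233, 0.0614]
tool_rot: [-0.0, 0.223, 0.975, 0.0]
contact_force: [-1.3, 1.1, 5.3]
gripper_width: 0.001
grasp_force: 2.3
```

Request:
{"api": "carry_out", "payload": {
  "rows": "0 0 -1 0;0 0 0 0;0 0 0 0"
}}

```text
t: 5.25
eef_pos: [0.4681, -0.0233, 0.0609]
tool_rot: [-0.0, 0.224, 0.975, 0.0]
contact_force: [-4.7, 1.3, 14.4]
gripper_width: 0.002
grasp_force: 7.0
```

Run:
```python
from h import *
o=get_obs();print(o["eef_pos"],o["contact_force"])
```

```text
[ 0.46810261 -0.02327809  0.06092637] [-4.68258245  1.32448702 14.44402986]
```

The force jumped to 14 N, so the button is bottomed out. I'll release it and move towards the blue camera, staying high.

Request:
{"api": "carry_out", "payload": {
  "rows": "0 0 -0 0;0 0 10 0;0 0 20 0;0 0 40 0;0 0 60 0;0 0 30 0;40 5 0 0;50 10 0 0;50 10 0 0;0 0 0 0"
}}

```text
t: 6.5
eef_pos: [0.6108, 0.0026, 0.2194]
tool_rot: [0.001, 0.223, 0.975, -0.0]
contact_force: [-0.8, -0.1, -0.5]
gripper_width: -0.003
grasp_force: 0.0
```

Request:
{"api": "carry_out", "payload": {
  "rows": "0 0 0 0;0 0 0 0"
}}

```text
t: 6.75
eef_pos: [0.607, 0.0008, 0.2204]
tool_rot: [-0.0, 0.224, 0.975, -0.0]
contact_force: [-0.8, -0.0, -0.2]
gripper_width: 0.004
grasp_force: 0.0
```

```bash
python3 m.py b | grep -v recorder
python3 - <<'E'
import cv2
for n in ["scene","side"]:
    pass
s=cv2.imread("pics/scene_b.png")[180:270,270:400]; cv2.imwrite("pics/cs.png",cv2.resize(s,None,fx=5,fy=5,interpolation=cv2.INTER_CUBIC))
s=cv2.imread("pics/side_b.png")[150:250,260:420]; cv2.imwrite("pics/cd.png",cv2.resize(s,None,fx=5,fy=5,interpolation=cv2.INTER_CUBIC))
E
```

```text
6.75 [0.607  0.0008 0.2204] [-2.89295849e-04  2.24017123e-01  9.74585161e-01 -9.62948799e-05] [-0.82460682 -0.01462643 -0.20413428] 0.004043801946494328
scene pair_button_top [299.7 194.7] 0.6 [ 0.4624 -0.0174  0.067 ]
scene pair_button_top [174.5 277. ] 0.16 [ 0.6997 -0.414   0.067 ]
scene cam_blue_button_top [307.3 249.4] 0.63 [ 0.7512 -0.0935  0.1075]
scene cam_blue_button_top [327.2 218. ] 0.55 [ 0.6483 -0.0012  0.1075]
scene cam_blue_button_top [427.3 233.5] 0.45 [0.7953 0.2215 0.1075]
scene green [294 194   9   7  42] [298.6 197.2] [ 0.4699 -0.0235  0.064 ]
scene red [272 197   8   6  41] [275.4 199.5] [ 0.4594 -0.0933  0.064 ]
scene yellow [248 199   9   7  51] [252.2 202. ] [ 0.4495 -0.1623  0.064 ]
scene tcp px [323.5 174.3]
side pair_button_top [282.4 239.7] 0.49 [ 0.4619 -0.0336  0.067 ]
side pair_button_top [486.2 311.3] 0.3 [ 0.569  -0.4514  0.067 ]
side cam_blue_button_top [392.1 183.8] 0.64 [ 0.77   -0.0879  0.1075]
side cam_blue_button_top [310.7 145.4] 0.49 [0.7957 0.2274 0.1075]
side cam_blue_button_top [268.4 204.1] 0.47 [0.4952 0.0512 0.1075]
side cam_blue_button_
[... 190 characters left out ...]
side yellow [314 265  14  11 125] [320.5 269.8] [ 0.4495 -0.1631  0.064 ]
side tcp px [318.5 150.4]
wrist pair_button_top [228.1  65.9] 0.68 [ 0.4729 -0.0245  0.067 ]
wrist pair_button_top [414.8 251.8] 0.2 [0.7249 0.0637 0.067 ]
wrist cam_blue_button_top [623.6 266.5] 0.87 [0.8002 0.2321 0.1075]
wrist cam_blue_button_top [334.3 230.9] 0.64 [ 6.478e-01 -3.000e-04  1.075e-01]
wrist green [213  47  32  33 804] [228.9  63.4] [ 0.4706 -0.0233  0.064 ]
wrist red [145  72  33  31 805] [160.8  86.9] [ 0.4604 -0.0918  0.064 ]
wrist yellow [ 77  95  37  30 852] [ 94.9 109.3] [ 0.4503 -0.1602  0.064 ]
wrist yellow [260 109   6  10  17] [262.  113.4] [ 0.5231 -0.0173  0.064 ]
wrist tcp px [314.7 248.6]
```

View pics/wrist_b.png

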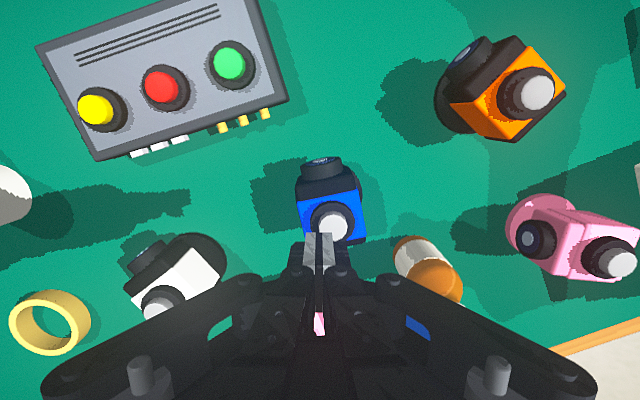

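View pics/cd.png

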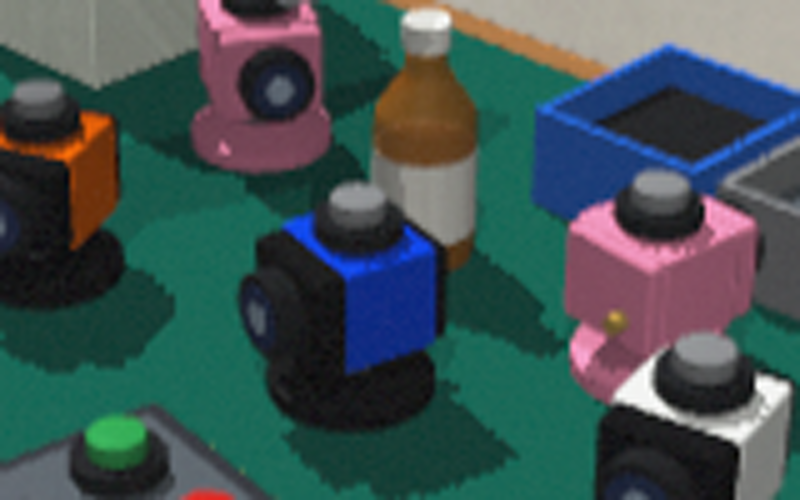

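The wrist view shows the blue camera's cap centred near (333,227), its lower edge partly hidden by the fingertips. The side crop puts its top face at about full-frame (331.6,189). Next I'll triangulate these against a grey-cap segmentation.

Run:
```python
from h import *
c={n:read_camera(n) for n in ["scene","side","wrist"]}
print(get_obs()["eef_pos"])
print(at_z(c["side"],(331.6,189),.1075),at_z(c["scene"],(327.2,218),.1075),at_z(c["wrist"],(333,227),.1075))
w=c["wrist"]["img"];g=cv2.cvtColor(w,cv2.COLOR_BGR2HSV)
m=cv2.inRange(g,(0,0,140),(180,60,255))
m[:,:290]=0;m[:,380:]=0;m[:190]=0;m[233:]=0
ys,xs=np.nonzero(m);print(xs.min(),xs.max(),ys.min(),ys.max())
e=[(x.min(),x.max(),y) for y in range(205,236) for x in [xs[ys==y]] if len(x)];print(e[::3])
cv2.imwrite("pics/w2.png",cv2.resize(w[150:270,270:400],None,fx=4.5,fy=4.5,interpolation=cv2.INTER_CUBIC))
```

```text
[0.60807744 0.00161725 0.22025279]
[ 0.64753083 -0.00107472  0.1075    ] [ 0.64834808 -0.00118281  0.1075    ] [6.43707176e-01 3.00965027e-04 1.07500000e-01]
319 347 213 232
[(np.int64(333), np.int64(340), 213), (np.int64(326), np.int64(343), 216), (np.int64(322), np.int64(345), 219), (np.int64(321), np.int64(346), 222), (np.int64(319), np.int64(347), 225), (np.int64(319), np.int64(346), 228), (np.int64(319), np.int64(346), 231)]
```

View pics/w2.png

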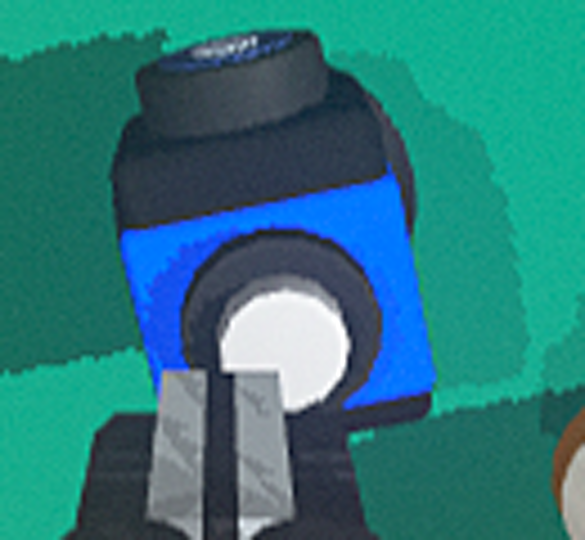

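View pics/cs.png

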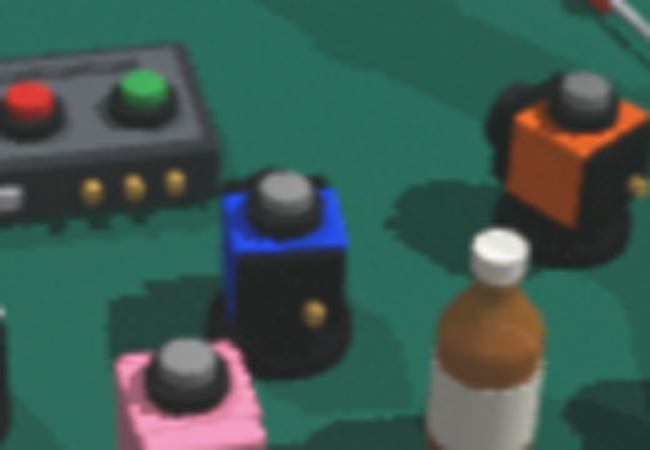

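The three estimates agree within about 4 mm, so I'm taking (0.646, -0.0005). The gripper body stays above 0.17 m, which clears the neighbours.

Request:
{"api": "carry_out", "payload": {
  "rows": "38 -2 0 0;0 0 -40 0;0 0 -40 0;0 0 -14 0;0 0 0 0;0 0 0 0;0 0 0 0"
}}

```text
t: 8.38
eef_pos: [0.6471, -0.0004, 0.128]
tool_rot: [0.001, 0.224, 0.975, 0.0]
contact_force: [-0.1, -0.5, -0.6]
gripper_width: 0.002
grasp_force: 0.0
```

Run:
```python
from h import *
o=get_obs();print(o["eef_pos"],o["contact_force"])
for n in ["side","scene"]:
    c=read_camera(n);print(proj(c,o["eef_pos"]))
    if n=="side": cv2.imwrite("pics/sd3.png",cv2.resize(c["img"][130:240,270:400],None,fx=5,fy=5,interpolation=cv2.INTER_CUBIC))
```

```text
[ 6.47096269e-01 -4.01177550e-04  1.27959609e-01] [-0.13919096 -0.47639451 -0.56983508]
[331.29480675 181.39920025]
[327.54529657 211.54863748]
```

View pics/sd3.png

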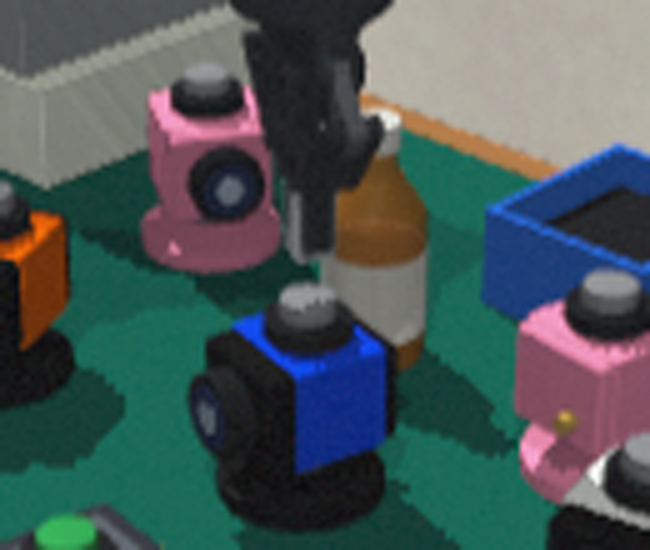

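The fingertips at about crop (308,255) sit directly above the blue camera's cap at (308,295), so I'll press.

Request:
{"api": "carry_out", "payload": {
  "rows": "0 0 -10 0;0 0 -8 0;0 0 -3 0;0 0 -2 0;0 0 -1 0;0 0 -1 0;0 0 0 0;0 0 0 0"
}}

```text
t: 9.48
eef_pos: [0.6458, -0.0004, 0.1017]
tool_rot: [-0.0, 0.223, 0.975, 0.0]
contact_force: [-4.4, 1.1, 5.5]
gripper_width: 0.003
grasp_force: 3.1
```

Request:
{"api": "carry_out", "payload": {
  "rows": "0 0 -0.5 0;0 0 0 0"
}}

```text
t: 9.72
eef_pos: [0.6459, -0.0003, 0.1016]
tool_rot: [-0.0, 0.224, 0.975, 0.0]
contact_force: [-4.7, 0.3, 10.3]
gripper_width: 0.004
grasp_force: 4.7
```

Request:
{"api": "carry_out", "payload": {
  "rows": "0 0 3 0;0 0 7 0;0 0 20 0;0 0 40 0;0 0 50 0;0 0 20 0;0 0 0 0;0 0 0 0"
}}

```text
t: 10.72
eef_pos: [0.6456, -0.0003, 0.2401]
tool_rot: [-0.001, 0.223, 0.975, -0.0]
contact_force: [0.2, 0.9, -0.6]
gripper_width: -0.004
grasp_force: 0.0
```

Run:
```python
from h import *
o=get_obs();print(o["t"],o["eef_pos"],o["contact_force"])
c=read_camera("side")
a=cv2.imread("pics/side1.png").astype(int);d=np.abs(a-c["img"]).max(2)
print((d[180:250,300:355]>40).sum(),(d[225:310,245:350]>40).sum())
cv2.imwrite("pics/end.png",c["img"])
```

```text
10.725 [ 6.45550094e-01 -3.41475821e-04  2.40073129e-01] [ 0.17544121  0.92136985 -0.62606948]
6 0
```

View pics/end.png

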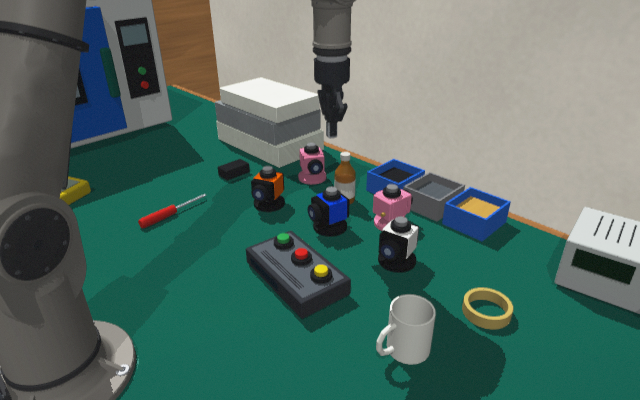

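The final side picture shows everything standing where it began: the blue camera at (330,212), the green button up at (283,238), and the gripper well clear.

```bash
python3 -c "
from station import *
print(hand_in())"
```

```text
the job is handed in; nothing more can be done
None
```

I pressed the recorder's green button and then the blue-banded camera's button all the way down (peak readings about 14 N and 10 N). I released each, withdrew the arm, and handed the job in; the final picture shows nothing moved, but no verdict came back.

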